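Open the empty label reel holder in the change block

ROBOT

A 6-joint arm with a two-finger parallel gripper is mounted at the origin on a cart in front of the work surface, level with it; the furniture and walls round the work are solid. World frame = base frame: x ahead of the robot, y to its left, z up, the work surface at z = 0. Lengths are in mm, angles in degrees, forces in N, time in s.
With the tool pointing down it reaches from about 350 to 850 mm from the base axis. Payload 8.1 kg.
Tool frame: the origin (TCP) lies between the finger pads; the fingertips stand 17 mm ahead of it and the grasp point (between the pads) lies 2 mm behind it; z points along the fingers, y is the line along which they close (so a half turn about z gives the same grasp; the last joint's range is limited). The gripper opens to 85 mm and grips with 20 to 120 N. Pads are 22 mm wide; open, the fingers measure 114 mm over their backs; the gripper's body (76 mm by 85 mm) begins 54 mm behind the grasp point. The pads swing forward as they close: fully open they stand 13 mm farther back than shut.
Start: joints at [65.352, 7.471, 85.268, -0, 87.261, -4.893], TCP at [202.784, 564.698, 248.292] pointing down, gripper open.
Joint ranges: [-169.43, 169.43], [-51.17, 129.36], [1.28, 143.12], [-76.62, 256.62], [0, 156.53], [-152.29, 152.29]. Speed limits (degrees/s): [136.94, 136.94, 159.86, 180, 180, 180].

INTERFACE

Orientations are given as [roll, pitch, yaw] about the fixed x, y, z axes, in that order (R = Rz(yaw) Ry(pitch) Rx(roll)).
In Python, from bench import sense, snapshot, hand_in, trace, place_of gives the robot as it stands.
- The arm moves only by the shell command python3 -m handwheel 'ROWS' [FORCE]. ROWS is JSON, a list of rows, each a list of 7 numbers: the opening, from -1 (shut) to 1 (fully open), then the shift along the tool's x, y, z in cm, then the turn, a rotation vector about the tool's x, y, z in rad. A call has 1 to 12 rows; each row shifts and turns the commanded pose from where the row before left it, along the tool's axes as they then stand; what a row does not reach is not made up. A row lasts 1/12 s, in which the tool goes at most 41.7 mm and 7.16 degrees, less where a joint would pass 70% of its speed; a pose out of reach is approached as far as the arm can. A call with a gripper value outside its range is refused whole. The fingers move at their own pace and stop on an object; FORCE is the grip in N (left out, the last holds). Time passes only in rows, so rows that do not move let the fingers close. It gives the time, the measured TCP pose, the force, the opening and the grip force at its end, in the units of the state.
- sense(): the state, without advancing time (a new reading comes with each control period).
- snapshot(name): name is "scene" or "side" or "wrist"; returns a dict with "image" (420x560x3 uint8, red, green, blue), "intrinsics" (3x3 intrinsics, pixels), "R" (3x3) and "t" (3): a world point X has camera coordinates R X + t. Camera axes: x right, y down, z forward; pixel columns grow to the right and rows downward; lengths in mm; the calibration is good to about 2 mm. A picture is of the moment at which its call begins. There is no depth.
- hand_in(): hands the job in; it is judged then, once.
Trained networks look in a picture, given as the dict that the camera call returned (one of the last four; its "shot" number tells which), for a name from the list of things; names that differ only in an ending like _2 or _b are one class to them, and where a whole thing is asked for, a point or a joint stands for the part that bears it (a point fixed in the world has none). Each returns a list of dicts, best first, with "conf" (0 to 1); they miss things now and then, are a little off and sometimes report something else, mostly with a low value. They report only what shows in the picture. A call takes as long as a camera call. They do not tell look-alikes from the thing itself.
- trace(picture, query): "pixels" (420x560 bool, what is visible of it).
- place_of(picture, query): "location" ([x, y, z] in mm, in world coordinates, good to about 4 mm: a listed point, or the origin of a listed thing).
The state is a dict: "time": time; "joint_pos": joint angles; "qd": joint speeds; "joint_efforts": joint torques, N m; "tool_pos": TCP position; "tcp_rot": TCP orientation; "ft_force": force on the tool from outside, world axes, zero at the start; "wrist_torque": the same for the moment, N m; "finger_gap": finger opening in mm; "grip_force": force on a finger pad.
Only numpy, scipy, OpenCV 4.12 (cv2) and the standard library are available. Lean on these libraries where they do the work, as an engineer would, in place of code of your own. Each camera call takes 0.05 s, during which the arm holds its last target. There are 200 camera calls.

TASK

One of the two label reel holders has run out and carries only its bare cardboard core: seat that holder flat and square in the pocket of the metal change block, which keeps it from turning, then unscrew its end cap and lift it off. The thread may be left- or right-handed and nothing shows which: if the cap will not loosen one way, try the other. Finish still holding the cap in the gripper, at least 60 mm higher than where it sat, with holder and core left in the block; leave the holder with the full roll, the spare roll, the stapler and the packing tape where they are.

Things in the scene. Friction and masses are not known exactly. Their poses are not given: they have to be found in the camera images.
- change_block: square metal plate fixed to the table, 120 x 120 mm, with a square pocket 64 x 64 mm in its middle, sides parallel to the plate's. Origin: centre of its underside on the table, z up, x and y square to its sides. Pocket floor 4 mm, rim 14 mm above the table; the upper 6 mm of the pocket widen by 3 mm a side. Any of the four quarter turns of a holder fits
- holder_a: grey plastic reel holder, loose, about 0.3 kg. Origin: centre of its foot's underside, z up, x and y square to the foot. Square foot 60 x 60 x 10 mm, on it a round hub 30 mm across to z = 46 mm, then a threaded neck to z = 66 mm; cap top at 72 mm. A full roll or the bare core sits loosely (1 to 2 mm play) round the hub, under the cap. Can be lifted by the bare core
- holder_b: the other reel holder, same in look, size and axes as holder_a. One of the two has a right-hand, the other a left-hand thread; nothing outside shows which. Either may be the one with the bare core
- cap_a: black ribbed end cap of holder_a, 48 mm across, 23 mm high, 45 g. Origin: centre of its underside, z up, 49 mm above the holder's origin when screwed on. About 65 degrees of turn the loosening way frees it (80 is safely clear, over 145 too far); it turns easily and does not rise by itself, then lifts straight up. The other way it stops hard within 10 degrees. Not yet free, it lifts the holder with it
- cap_b: end cap of holder_b, same in size, axes and behaviour as cap_a, but with a thread of the other hand
- bare_core: empty brown cardboard core, tube 44 mm outside, 33 mm inside, 38 mm high, loose round the hub of one of the holders (this marks the holder that has run out). Origin: centre of its underside, 10 mm above the holder's origin
- label_reel: full roll of white labels, 64 mm outside, 38 mm high, loose round the hub of the other holder. Origin: centre of its underside, 10 mm above that holder's origin
- new_roll: spare roll of labels, 64 mm across, 38 mm high, standing on the table; origin: centre of its underside
- stapler: stapler on the table, 30 x 130 x 56 mm; origin: centre of its underside
- packing_tape: roll of brown packing tape, 104 mm across, 48 mm high, on the table; origin: centre of its underside
Not all that is in view belongs to the job. Leave any red or turquoise look-alike of the cap_b alone. What is shaped like the cap_a but green is not meant.

How it is judged (in metres and radians):
On the way, in this order (a step that is already met when the one before it is completed fails the run):
1. the holder with the bare core sits flat and square in the block's pocket, its cap still on (((horizontal distance between bare_core and holder_a below 0.006 m and horizontal distance between holder_a and change_block below 0.004 m and z of holder_a in the frame of change_block between 0.002 and 0.0065 m and angle between holder_a's own z axis and vertical below 0.04 rad and (angle between the x axis of holder_a and the x axis of change_block, either way round below 0.09 rad or angle between the x axis of holder_a and the y axis of change_block, either way round below 0.09 rad) and z of cap_a in the frame of holder_a below 0.054 m) or (horizontal distance between bare_core and holder_b below 0.006 m and horizontal distance between holder_b and change_block below 0.004 m and z of holder_b in the frame of change_block between 0.002 and 0.0065 m and angle between holder_b's own z axis and vertical below 0.04 rad and (angle between the x axis of holder_b and the x axis of change_block, either way round below 0.09 rad or angle between the x axis of holder_b and the y axis of change_block, either way round below 0.09 rad) and z of cap_b in the frame of holder_b below 0.054 m))), for 0.2 s.
2. its cap is unscrewed and lifted off the neck while the holder stays seated (((horizontal distance between bare_core and holder_a below 0.006 m and horizontal distance between holder_a and change_block below 0.004 m and z of holder_a in the frame of change_block between 0.002 and 0.0065 m and angle between holder_a's own z axis and vertical below 0.04 rad and (angle between the x axis of holder_a and the x axis of change_block, either way round below 0.09 rad or angle between the x axis of holder_a and the y axis of change_block, either way round below 0.09 rad) and z of cap_a in the frame of holder_a above 0.072 m) or (horizontal distance between bare_core and holder_b below 0.006 m and horizontal distance between holder_b and change_block below 0.004 m and z of holder_b in the frame of change_block between 0.002 and 0.0065 m and angle between holder_b's own z axis and vertical below 0.04 rad and (angle between the x axis of holder_b and the x axis of change_block, either way round below 0.09 rad or angle between the x axis of holder_b and the y axis of change_block, either way round below 0.09 rad) and z of cap_b in the frame of holder_b above 0.072 m))), for 0.1 s.
At the end, for the whole second after the job is handed in: Holder with the bare core in the pocket (4 mm of its middle, 2 mm of its floor, 0.09 rad square, 0.04 rad upright), core still down on the hub; its cap held still by the fingers at least 50 mm above its screwed-on height, clear of the holder (((horizontal distance between bare_core and holder_a below 0.006 m and horizontal distance between holder_a and change_block below 0.004 m and z of holder_a in the frame of change_block between 0.002 and 0.0065 m and angle between holder_a's own z axis and vertical below 0.04 rad and (angle between the x axis of holder_a and the x axis of change_block, either way round below 0.09 rad or angle between the x axis of holder_a and the y axis of change_block, either way round below 0.09 rad) and z of bare_core in the frame of holder_a below 0.014 m and z of cap_a in the frame of holder_a above 0.1 m and contact force between cap_a and the fingers above 1 N and contact force between cap_a and holder_a below 0.05 N and linear speed of cap_a below 0.03 m/s) or (horizontal distance between bare_core and holder_b below 0.006 m and horizontal distance between holder_b and change_block below 0.004 m and z of holder_b in the frame of change_block between 0.002 and 0.0065 m and angle between holder_b's own z axis and vertical below 0.04 rad and (angle between the x axis of holder_b and the x axis of change_block, either way round below 0.09 rad or angle between the x axis of holder_b and the y axis of change_block, either way round below 0.09 rad) and z of bare_core in the frame of holder_b below 0.014 m and z of cap_b in the frame of holder_b above 0.1 m and contact force between cap_b and the fingers above 1 N and contact force between cap_b and holder_b below 0.05 N and linear speed of cap_b below 0.03 m/s))); the arm keeps its last pose, push and grip.
It fails at once if the holder with the full roll is moved by more than 30 mm (distance of label_reel from where it was at the start of the episode above 0.03 m).
It fails at once if the spare roll, the stapler or the packing tape is moved by more than 30 mm (distance of any of new_roll, stapler, packing_tape from where it was at the start of the episode above 0.03 m).
It also fails if it takes over 58 s, if anything falls off the work surface, if the arm or the gripper's body presses on something with over 40 N, if the wrist force passes 120 N, or if a joint passes its speed limit or range.

## Working session

There is one attempt and no reset: what is moved stays moved. The work goes in short steps, Python scripts to look and compute and a shell command to move; the robot and the scene stay as the last step left them, time stands still between calls to the robot, and variables do not carry over. Pictures are saved under pics/ and viewed, at most 10 in all, crops included, and the job is handed in when it is done.

```bash
mkdir -p pics; ls; cat > h.py <<'E'
import numpy as np, cv2
from bench import sense, snapshot, trace, place_of
def save(p,n): cv2.imwrite('pics/'+n,cv2.cvtColor(p['image'],cv2.COLOR_RGB2BGR))
def ray(p,u,v,z):
    K=np.array(p['intrinsics']);R=np.array(p['R']);t=np.array(p['t'])
    c=-R.T@t; d=R.T@np.linalg.solve(K,[u,v,1.]); return c+d*(z-c[2])/d[2]
def pix(p,X):
    q=np.array(p['intrinsics'])@(np.array(p['R'])@np.array(X)+np.array(p['t'])); return q[:2]/q[2]
def cen(m):
    v,u=np.nonzero(m); return round(u.mean()),round(v.mean()),len(u)
E
python3 - <<'E'
from h import *
ps={n:snapshot(n) for n in('scene','side')}
ims=[]
for n,p in ps.items():
    ims.append(p['image'])
    for q in ['change_block','holder_a','cap_a','bare_core','label_reel','new_roll','stapler','packing_tape']:
        print(n,q,[(round(d['conf'],2),np.round(d['location']).tolist(),pix(p,d['location']).round().tolist()) for d in place_of(p,q)])
im=cv2.resize(np.vstack(ims),(0,0),fx=.714,fy=.714)
save({'image':im},'a.png')
s=sense();print(s)
E
```

```text
pics
scene change_block [(0.56, [440.0, 173.0, -3.0], [196.0, 211.0])]
scene holder_a [(0.63, [612.0, -66.0, 3.0], [293.0, 231.0]), (0.43, [547.0, 361.0, -2.0], [200.0, 169.0])]
scene cap_a [(0.82, [479.0, -433.0, -4.0], [349.0, 361.0]), (0.69, [459.0, 317.0, 1.0], [181.0, 183.0]), (0.68, [549.0, 359.0, 52.0], [199.0, 155.0]), (0.64, [612.0, -66.0, 48.0], [293.0, 218.0]), (0.62, [532.0, -0.0, -1.0], [255.0, 230.0])]
scene bare_core [(0.56, [611.0, -66.0, 10.0], [292.0, 229.0])]
scene label_reel [(0.68, [551.0, 361.0, 12.0], [201.0, 165.0])]
scene new_roll [(0.82, [665.0, 76.0, -1.0], [279.0, 199.0])]
scene stapler [(0.8, [780.0, -15.0, -5.0], [327.0, 201.0])]
scene packing_tape [(0.72, [657.0, 202.0, -2.0], [254.0, 180.0])]
side change_block [(0.92, [440.0, 174.0, 0.0], [346.0, 276.0])]
side holder_a [(0.56, [613.0, -66.0, -1.0], [293.0, 226.0]), (0.51, [552.0, 363.0, -3.0], [290.0, 321.0])]
side cap_a [(0.79, [459.0, 312.0, 0.0], [335.0, 311.0]), (0.78, [538.0, -2.0, 2.0], [315.0, 238.0]), (0.69, [545.0, 358.0, 52.0], [294.0, 300.0]), (0.54, [611.0, -66.0, 49.0], [294.0, 211.0]), (0
[... 431 characters left out ...]
, 320.0])]
{'time': 0.9, 'joint_pos': array([ 6.53514917e+01,  7.46888183e+00,  8.52670171e+01,  7.90997609e-04,
        8.72620058e+01, -4.88944120e+00]), 'qd': array([-0.04871511, -0.02435965, -0.01222554, -0.04414819, -0.0038583 ,
       -0.086547  ]), 'joint_efforts': array([-1.17625081e-03, -5.69305265e+01, -5.00861907e+01, -3.26741620e-04,
        9.50046269e-04, -4.42632700e-05]), 'tool_pos': array([202.7819364 , 564.70370317, 248.32356925]), 'tcp_rot': array([ 1.79997845e+02, -6.08635259e-04,  1.60240895e+02]), 'ft_force': array([ 0.25609661, -0.09772635, -0.35935802]), 'wrist_torque': array([-0.01522558,  0.01916025,  0.02920363]), 'grip_force': 0.0, 'finger_gap': 85.39447571147976}
```

View pics/a.png

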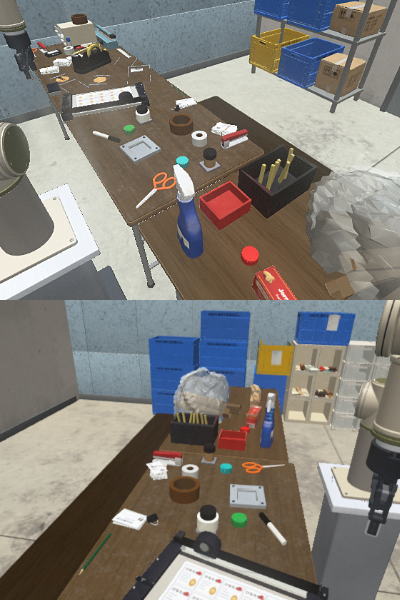

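```bash
python3 - <<'E'
from h import *
p=snapshot('scene'); a=cv2.resize(p['image'][140:270,140:360],(0,0),fx=3.6,fy=3.6,interpolation=cv2.INTER_CUBIC)
save({'image':a},'b.png')
E
```

```text
(no output)
```

View pics/b.png

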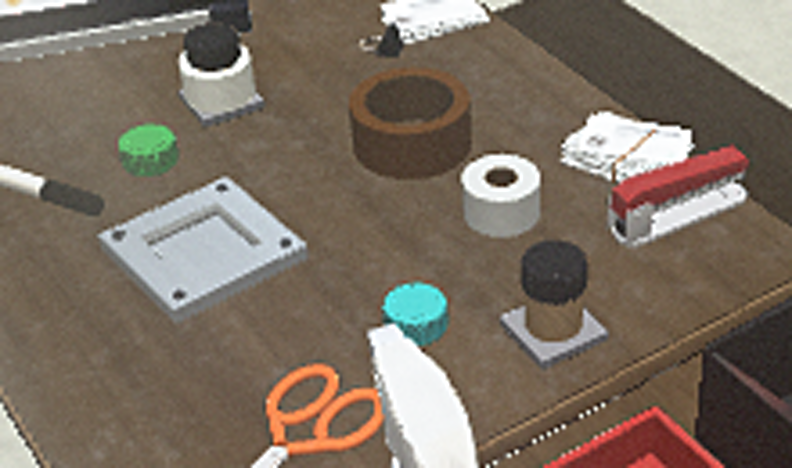

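```bash
python3 -m handwheel '[[1,-2.8,-2.1,-0.5,0,0,0],[1,-2.8,-2.1,-0.5,0,0,0],[1,-2.8,-2.1,-0.5,0,0,0],[1,-2.8,-2.1,-0.5,0,0,0],[1,-2.8,-2.1,-0.5,0,0,0],[1,-2.8,-2.1,-0.5,0,0,0],[1,-2.8,-2.1,-0.5,0,0,0],[1,-2.8,-2.1,-0.5,0,0,0],[1,-2.8,-2.1,-0.5,0,0,0],[1,-2.8,-2.1,-0.5,0,0,0],[1,-2.8,-2.1,0,0,0,0],[1,-2.8,-2.1,0,0,0,0]]'
```

```text
time: 1.95
tool_pos: [434.7, 212.5, 299.1]
tcp_rot: [179.9, 0.1, 160.2]
ft_force: [0.3, 0.3, -0.8]
finger_gap: 85.5
grip_force: 0.0
```

The holder at crop (553,300), scene px (293,223), has a brown core and a black cap, so it's the one that has run out. The holder at crop (213,75) has the white roll and must stay. The green (148,148) and turquoise (415,310) caps are look-alikes. The block is at crop (200,245). I'm close to above the block now, so I'll take a wrist look here and then go on.

```bash
python3 - <<'E'
from h import *
p=snapshot('wrist');save(p,'c.png')
print(p['R'],p['t'],sense()['tool_pos'],sense()['tcp_rot'])
print([(d['conf'],d['location']) for d in place_of(p,'change_block')])
for d in trace(p,'change_block')[:1]:
    m=d['pixels'].astype('uint8')*255; print(cen(m)); cv2.imwrite('pics/cm.png',m)
E
```

```text
[[ 0.3372712   0.94140672  0.00123459]
 [ 0.88973623 -0.31918754  0.32632614]
 [ 0.30759969 -0.10896195 -0.94525643]] [-348.00054211 -378.68895998  318.42698862] [437.518452   207.67473384 298.6405841 ] [-179.8858791     0.20361717  160.05539642]
[(0.59, [443.7, 173.7, 1.9])]
(251, 178, 9087)
```

View pics/c.png

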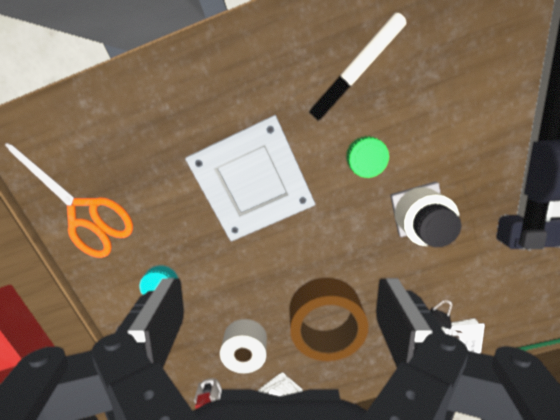

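```bash
python3 -m handwheel '[[1,-2.6,-2.0,0,0,0,0],[1,-2.6,-2.0,0,0,0,0],[1,-2.6,-2.0,0,0,0,0],[1,-2.6,-2.0,0,0,0,0],[1,-2.6,-2.0,0,0,0,0],[1,-2.6,-2.0,0,0,0,0],[1,-2.6,-2.0,0,0,0,0],[1,-2.6,-2.0,0,0,0,0],[1,-2.6,-2.0,0,0,0,0],[1,-2.6,-2.0,0,0,0,0],[1,0,0,0,0,0,0],[1,0,0,0,0,0,0]]'; python3 - <<'E'
from h import *
p=snapshot('wrist');save(p,'d.png')
for q in ['holder_a','bare_core','cap_a']:print(q,[(d['conf'],d['location']) for d in place_of(p,q)])
E
```

```text
time: 3.1
tool_pos: [611.3, -62.2, 297.4]
tcp_rot: [180.0, -0.1, 160.2]
ft_force: [0.1, -0.2, 0.9]
finger_gap: 85.6
grip_force: 0.0
holder_a [(0.95, [612.0, -67.0, -0.1])]
bare_core [(0.5, [615.1, -70.6, 6.9])]
cap_a [(0.65, [531.2, -0.6, -0.7]), (0.62, [613.0, -70.1, 48.6])]
```

View pics/d.png

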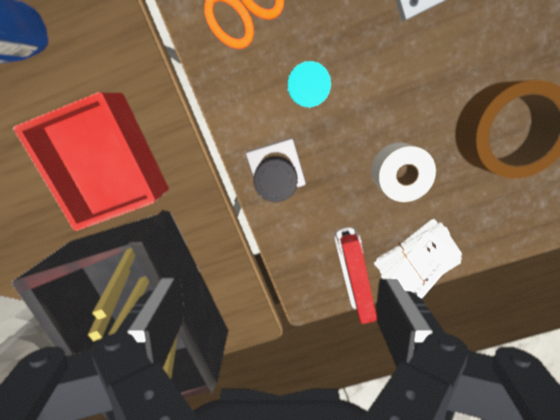

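The block is at wrist px (251,178), pocket included. The holder foot's visible corners are at about (247,153), (296,140) and (305,185), with its cap at (275,178). Next I'll work out both orientations.

```bash
python3 - <<'E'
from h import *
def sub(img,pts):
    g=cv2.cvtColor(img,cv2.COLOR_BGR2GRAY); c=np.float32(pts).reshape(-1,1,2)
    return cv2.cornerSubPix(g,c,(4,4),(-1,-1),(3,40,.01)).reshape(-1,2)
im=cv2.imread('pics/d.png'); p=snapshot('wrist')
c=sub(im,[(247,153),(296,140),(305,185)]);print(c)
W=[ray(p,u,v,10)[:2] for u,v in c]
for a,b in((0,1),(1,2)): d=W[b]-W[a];print('holder edge',np.linalg.norm(d),np.degrees(np.arctan2(d[1],d[0]))%90)
print('holder centre',(W[0]+W[2])/2)
im=cv2.imread('pics/c.png'); 
p['R']=np.array([[0.3372712,0.94140672,0.00123459],[0.88973623,-0.31918754,0.32632614],[0.30759969,-0.10896195,-0.94525643]]);p['t']=np.array([-348.00054211,-378.68895998,318.42698862])
for z,q in((14,[(187,158),(276,117),(314,206),(234,240)]),):
    c=sub(im,q);print(c);W=[ray(p,u,v,z)[:2] for u,v in c]
    for i in range(4): d=W[(i+1)%4]-W[i];print(np.linalg.norm(d),np.degrees(np.arctan2(d[1],d[0]))%90)
    print('block',np.mean(W,0))
E
```

```text
[[245.64218 152.85509]
 [296.      140.     ]
 [305.08194 184.03552]]
holder edge 62.91534408257266 84.57705514264843
holder edge 55.82765959720132 83.05811528222495
holder centre [613.33021087 -64.96469931]
[[184.71587  157.76854 ]
 [274.76727  114.727165]
 [315.11993  204.0391  ]
 [230.61365  240.78593 ]]
120.28846785877656 4.97667787198823
120.37048828985534 5.191090457208097
120.73055737721117 5.1619286614547235
120.75999551589503 4.980944020676816
block [442.0235906  174.28091256]
```

```bash
python3 -m handwheel '[[1,-0.26,-0.36,0,0,0,0],[1,0,0,1.8,0,0,0.105],[1,0,0,1.8,0,0,0.105],[1,0,0,1.8,0,0,0.105],[1,0,0,1.8,0,0,0.105],[1,0,0,1.8,0,0,0.105],[1,0,0,1.8,0,0,0.105],[1,0,0,1.8,0,0,0.105],[1,0,0,1.8,0,0,0.105],[1,0,0,1.8,0,0,0.105],[1,0,0,1.2,0,0,0.105],[1,0,0,0,0,0,0]]'; python3 - <<'E'
from h import *
p=snapshot('wrist');save(p,'e.png')
for q in ['holder_a','cap_a']:print(q,[(d['conf'],d['location']) for d in place_of(p,q)])
s=sense();print(s['tool_pos'],s['tcp_rot'])
E
```

```text
time: 4.35
tool_pos: [610.0, -65.7, 120.9]
tcp_rot: [-179.7, -0.1, 99.8]
ft_force: [0.2, -0.4, -0.1]
finger_gap: 85.7
grip_force: 0.0
holder_a []
cap_a [(0.85, [612.1, -66.9, 51.1]), (0.63, [532.5, -0.4, -3.3])]
[612.64018928 -66.28854705 125.39309705] [1.79935611e+02 2.54486732e-02 1.00314645e+02]
```

View pics/e.png

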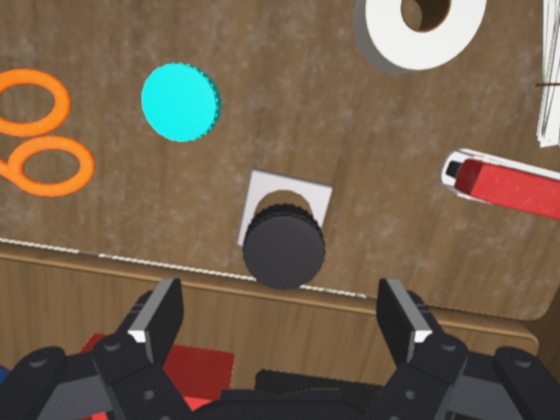

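The cap is at px (284,247) between the fingers, and the foot's back edge runs from (253,170) to (331,188). I'll go down, grip the cap and lift.

```bash
python3 - <<'E'
from h import *
p=snapshot('wrist')
W=[ray(p,u,v,10)[:2] for u,v in((253,170),(331,188),(238,245))]
for k in (1,2): d=W[k]-W[0];print(np.linalg.norm(d),np.degrees(np.arctan2(d[1],d[0]))%90)
E
python3 -m handwheel '[[1,0,0,1.7,0,0,0],[1,0,0,1.7,0,0,0],[1,0,0,1.7,0,0,0],[1,0,0,1.6,0,0,0],[1,0,0,0,0,0,0],[-1,0,0,0,0,0,0],[-1,0,0,0,0,0,0],[-1,0,0,0,0,0,0],[-1,0,0,0,0,0,0],[-1,0,0,0,0,0,0],[-1,0,0,0,0,0,0],[-1,0,0,0,0,0,0]]' 60
```

```text
58.37377860542979 87.06630991914868
60.537237354114836 87.82640880186723
time: 5.55
tool_pos: [613.7, -66.7, 59.7]
tcp_rot: [179.8, 0.1, 100.1]
ft_force: [-0.4, 0.7, 6.8]
finger_gap: 46.0
grip_force: 61.5
```

```bash
python3 -m handwheel '[[-1,0,0,-0.4,0,0,0],[-1,0,0,-1,0,0,0],[-1,0,0,-1.5,0,0,0],[-1,0,0,-1.5,0,0,0],[-1,0,0,-1.5,0,0,0],[-1,0,0,-1.5,0,0,0],[-1,0,0,-0.8,0,0,0],[-1,0,0,0,0,0,0],[-1,0,0,0,0,0,0]]'; python3 - <<'E'
from h import *
p=snapshot('wrist');q=snapshot('side')
c=pix(q,[613,-67,110]).astype(int);x,y=c
b=cv2.resize(q['image'][y-50:y+55,x-70:x+70],(560,420),interpolation=cv2.INTER_CUBIC)
im=cv2.resize(np.vstack([p['image'],b]),(0,0),fx=.7,fy=.7);save({'image':im},'f.png')
E
```

```text
time: 6.3
tool_pos: [612.3, -66.4, 139.5]
tcp_rot: [180.0, 0.0, 100.1]
ft_force: [-0.6, 0.1, -4.9]
finger_gap: 45.7
grip_force: 62.3
```

View pics/f.png

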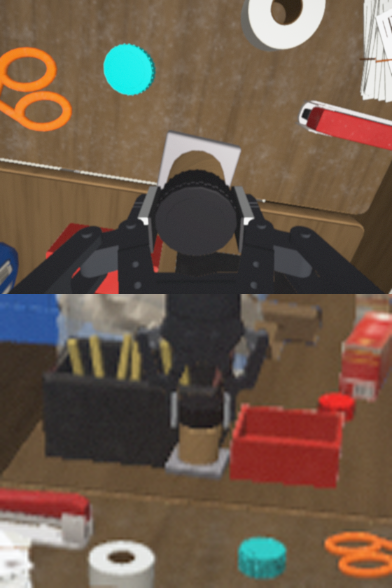

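The holder hangs upright from the cap. The foot's back edge in the wrist view runs from about (240,187) to (344,214). I'll measure its angle.

```bash
cat > yaw.py <<'E'
from h import *
import sys
def edge(p,a,b,z):
    g=cv2.GaussianBlur(cv2.cvtColor(p['image'],cv2.COLOR_RGB2GRAY),(3,3),0).astype(float)
    a,b=np.array(a,float),np.array(b,float); n=np.array([-(b-a)[1],(b-a)[0]])/np.linalg.norm(b-a); pts=[]
    for f in np.linspace(.1,.9,25):
        o=a+f*(b-a); s=np.arange(-8,8.1,.5); q=np.float32([o+k*n for k in s])
        pr=cv2.remap(g.astype('float32'),q[:,0].reshape(1,-1),q[:,1].reshape(1,-1),1)[0]
        pts.append(q[np.argmax(abs(np.gradient(pr)))])
    w=np.float32([ray(p,u,v,z)[:2] for u,v in pts])
    vx,vy,x,y=cv2.fitLine(w,cv2.DIST_HUBER,0,.5,.01).ravel(); return np.degrees(np.arctan2(vy,vx))%90,(x,y)
E
python3 - <<'E'
from yaw import *
p=snapshot('wrist');print(edge(p,(240,187),(344,214),90)); s=sense();print(s['tool_pos'],s['tcp_rot'])
E
```

```text
(np.float32(86.66542), (np.float32(613.32605), np.float32(-35.429367)))
[611.16566749 -66.22210854 137.69208432] [-1.79862175e+02 -5.18589970e-02  1.00086037e+02]
```

```bash
python3 -m handwheel '[[-1,1.4,-0.66,0,0,0,0],[-1,2.5,-1.18,0,0,0,0],[-1,3.0,-1.41,0,0,0,0],[-1,3.0,-1.41,0,0,0,0],[-1,3.0,-1.41,0,0,0,0],[-1,3.0,-1.41,0,0,0,0],[-1,3.0,-1.41,0,0,0,0],[-1,3.0,-1.41,0,0,0,0],[-1,2.5,-1.18,0,0,0,0],[-1,1.3,-0.63,0,0,0,0],[-1,0,-0.47,0,0,0,-0.07],[-1,0,0,0,0,0,-0.077]]';python3 -m handwheel '[[-1,0,0,0,0,0,0],[-1,0,0,0,0,0,0]]'; python3 - <<'E'
from yaw import *
p=snapshot('wrist');save(p,'g.png');print(edge(p,(240,187),(344,214),90)); s=sense();print(s['tool_pos'],s['tcp_rot'])
print([d['location'] for d in place_of(p,'change_block')])
E
```

```text
time: 7.45
tool_pos: [441.4, 165.4, 138.2]
tcp_rot: [-179.9, -0.0, 108.8]
ft_force: [-0.6, -0.5, -4.8]
finger_gap: 46.0
grip_force: 62.4
time: 7.62
tool_pos: [442.8, 164.5, 138.6]
tcp_rot: [-179.9, -0.0, 108.4]
ft_force: [0.3, -0.4, -5.4]
finger_gap: 46.3
grip_force: 62.4
(np.float32(3.0875208), (np.float32(444.84558), np.float32(197.77193)))
[443.04267419 164.42166892 138.75794831] [-1.79948559e+02 -3.93897351e-03  1.08345208e+02]
[[440.9, 172.2, 1.5]]
```

View pics/g.png

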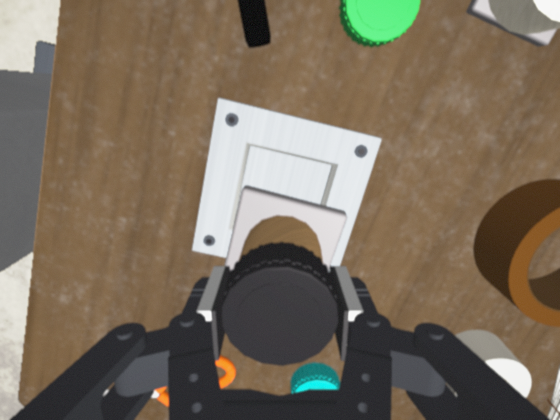

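The block plate's far corners are at (218,98) and (381,138), and the holder foot's far edge runs from (243,187) to (346,212). I'll fit those edges to get the correction.

```bash
python3 - <<'E'
from yaw import *
p=snapshot('wrist')
print('blk',edge(p,(218,98),(381,138),14),edge(p,(218,98),(194,250),14),edge(p,(381,138),(350,245),14))
print('hold',edge(p,(246,187),(344,212),89),edge(p,(242,190),(230,250),89),edge(p,(346,215),(337,260),89))
E
```

```text
blk (np.float32(5.1080213), (np.float32(450.06805), np.float32(235.42056))) (np.float32(4.90818), (np.float32(381.606), np.float32(172.06702))) (np.float32(5.059639), (np.float32(500.19684), np.float32(202.81732)))
hold (np.float32(2.749195), (np.float32(444.43884), np.float32(199.91714))) (np.float32(4.1371), (np.float32(416.13702), np.float32(173.5928))) (np.float32(5.027794), (np.float32(478.49353), np.float32(180.52888)))
```

```bash
python3 -m handwheel '[[-1,0.44,0.09,0.5,0,0,-0.02],[-1,0.44,0.09,1,0,0,0],[-1,0,0,1.2,0,0,0],[-1,0,0,1.2,0,0,0],[-1,0,0,1.0,0,0,0],[-1,0,0,0.8,0,0,0],[-1,0,0,0,0,0,0],[-1,0,0,0,0,0,0]]'; python3 - <<'E'
from h import *
p=snapshot('wrist'); s=sense();print(s['tool_pos'],s['tcp_rot'])
u,v=pix(p,[442,200,14]).astype(int);print(u,v)
x0,y0=max(u-110,0),max(v-75,0);print(x0,y0)
save({'image':cv2.resize(p['image'][y0:y0+150,x0:x0+220],(0,0),fx=3.6,fy=3.6,interpolation=cv2.INTER_CUBIC)},'i.png')
def sq(c,yaw,h,z):
    a=np.radians(yaw);return [pix(p,[c[0]+h*(i*np.cos(a)-j*np.sin(a)),c[1]+h*(i*np.sin(a)+j*np.cos(a)),z]).round(1).tolist() for i,j in((-1,1),(1,1))]
t=s['tool_pos'];f=t[2]-59.7
print('expected foot far corners bottom/top',[((np.array(q)-[x0,y0])*3.6).round().tolist() for z in(f,f+10) for q in sq(t,5,30,z)])
print('plate, chamfer',[((np.array(q)-[x0,y0])*3.6).round().tolist() for h in(60,35) for q in sq((442.1,174.4),5.03,h,14)])
E
```

```text
time: 8.43
tool_pos: [441.5, 173.3, 81.4]
tcp_rot: [-179.9, -0.0, 109.6]
ft_force: [0.2, 0.2, -3.6]
finger_gap: 46.0
grip_force: 62.4
[442.17515447 173.45428684  82.25624542] [-1.79986307e+02 -2.77498675e-03  1.09642546e+02]
293 199
183 124
expected foot far corners bottom/top [[208.0, 216.0], [576.0, 309.0], [201.0, 233.0], [588.0, 330.0]]
plate, chamfer [[66.0, -37.0], [805.0, 159.0], [191.0, 161.0], [607.0, 267.0]]
```

View pics/i.png

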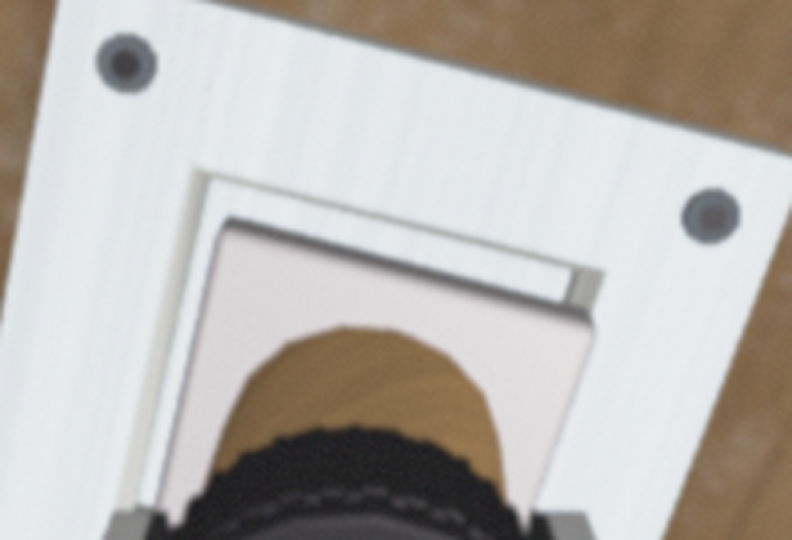

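The plate and pocket lie where I calculated (chamfer corners at crop (195,168) and (603,270)). The foot's far corners at (220,228) and (593,325) sit about 1.5 mm too far right. I'll shift by that amount and lower the holder.

```bash
python3 -m handwheel '[[-1,0.05,-0.15,0,0,0,0],[-1,0,0,0.4,0,0,0],[-1,0,0,0.4,0,0,0],[-1,0,0,0.3,0,0,0],[-1,0,0,0.2,0,0,0],[-1,0,0,0.2,0,0,0],[-1,0,0,0,0,0,0]]'
```

```text
time: 9.07
tool_pos: [440.2, 173.4, 66.7]
tcp_rot: [-180.0, -0.0, 109.7]
ft_force: [0.5, 0.6, -4.4]
finger_gap: 45.8
grip_force: 62.5
```

```bash
python3 -m handwheel '[[-1,0,0,0.1,0,0,0],[-1,0,0,0.1,0,0,0],[-1,0,0,0.1,0,0,0],[-1,0,0,0,0,0,0]]'; python3 -m handwheel '[[-1,0,0,0.1,0,0,0],[-1,0,0,0,0,0,0]]'
```

```text
time: 9.4
tool_pos: [441.0, 173.5, 64.6]
tcp_rot: [179.9, 0.0, 109.7]
ft_force: [0.5, -0.1, -1.5]
finger_gap: 45.6
grip_force: 62.8
time: 9.57
tool_pos: [441.0, 173.6, 63.7]
tcp_rot: [179.9, 0.0, 109.7]
ft_force: [0.9, -0.0, -0.3]
finger_gap: 45.9
grip_force: 63.0
```

```bash
python3 -m handwheel '[[-1,0,0,0.1,0,0,0],[-1,0,0,0.05,0,0,0],[-1,0,0,0,0,0,0],[-1,0,0,0,0,0,0],[-1,0,0,0,0,0,0]]'; python3 - <<'E'
from h import *
p=snapshot('wrist'); s=sense();print(s['tool_pos'],s['tcp_rot'],s['ft_force'],s['wrist_torque'])
x0,y0=190,80
save({'image':cv2.resize(p['image'][y0:y0+150,x0:x0+220],(0,0),fx=3.6,fy=3.6,interpolation=cv2.INTER_CUBIC)},'j.png')
def sq(c,yaw,h,z):
    a=np.radians(yaw);return [pix(p,[c[0]+h*(i*np.cos(a)-j*np.sin(a)),c[1]+h*(i*np.sin(a)+j*np.cos(a)),z]) for i,j in((-1,1),(1,1))]
for n,h,z in(('foot top seated',30,14),('chamfer',35,14),('plate',60,14)): print(n,[((q-[x0,y0])*3.6).round().tolist() for q in sq((442.1,174.4),5.03,h,z)])
E
```

```text
time: 9.98
tool_pos: [441.1, 173.6, 63.5]
tcp_rot: [180.0, 0.0, 109.7]
ft_force: [-7.6, -1.5, 15.8]
finger_gap: 45.9
grip_force: 64.8
[441.13775382 173.60643618  63.54627158] [1.79948477e+02 1.06391048e-02 1.09656733e+02] [-7.27764942 -2.40515279 15.96274866] [-0.36375515  1.2088767  -0.00832515]
foot top seated [[178.0, 387.0], [564.0, 484.0]]
chamfer [[152.0, 347.0], [606.0, 462.0]]
plate [[13.0, 131.0], [824.0, 346.0]]
```

View pics/j.png

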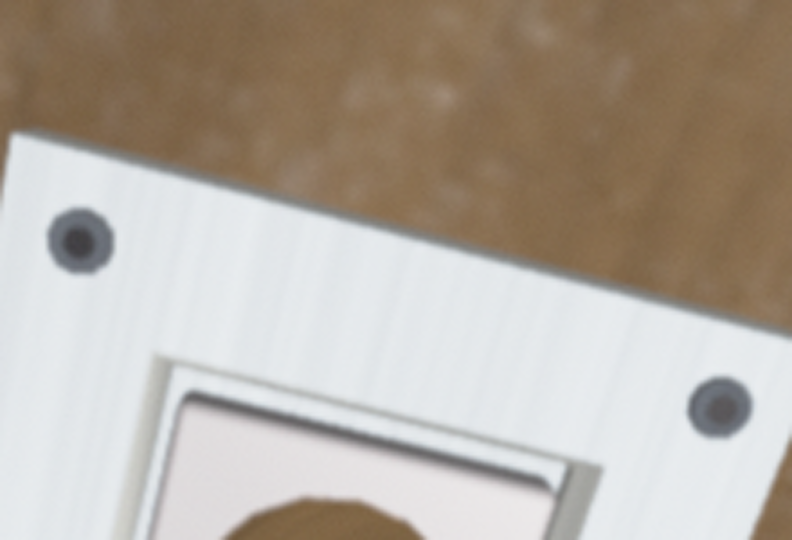

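The foot is inside the pocket: its corners are at (183,395) and (553,490), and the chamfer corners at (155,352) and (603,468). There is some sideways force, so I'll release to let it settle, then check.

```bash
python3 -m handwheel '[[-1,0,0,-0.15,0,0,0],[1,0,0,0,0,0,0],[1,0,0,0,0,0,0],[1,0,0,0,0,0,0],[1,0,0,0,0,0,0],[1,0,0,-3,0,0,0],[1,0,0,-4,0,0,0],[1,0,0,-3,0,0,0],[1,0,0,0,0,0,0],[1,0,0,0,0,0,0]]'; python3 - <<'E'
from h import *
p=snapshot('wrist'); s=sense();print(s['tool_pos'],s['tcp_rot'],s['ft_force'])
print([d['location'] for q in('cap_a','holder_a','bare_core') for d in place_of(p,q)])
u,v=pix(p,[442,185,14]).astype(int);x0,y0=max(u-110,0),max(min(v-75,270),0);print(x0,y0)
save({'image':cv2.resize(p['image'][y0:y0+150,x0:x0+220],(0,0),fx=3.6,fy=3.6,interpolation=cv2.INTER_CUBIC)},'k.png')
def sq(c,yaw,h,z):
    a=np.radians(yaw);return [pix(p,[c[0]+h*(i*np.cos(a)-j*np.sin(a)),c[1]+h*(i*np.sin(a)+j*np.cos(a)),z]) for i,j in((-1,1),(1,1))]
for n,h,z in(('foot top seated',30,14),('chamfer',35,14),('pocket low',32,8),('plate',60,14)): print(n,[((q-[x0,y0])*3.6).round().tolist() for q in sq((442.1,174.4),5.03,h,z)])
E
```

```text
time: 10.87
tool_pos: [442.2, 173.9, 165.7]
tcp_rot: [179.7, 0.0, 109.7]
ft_force: [0.4, 0.8, -0.7]
finger_gap: 85.5
grip_force: 0.0
[440.9600848  173.55068246 163.6544738 ] [1.79918257e+02 7.25300157e-03 1.09651571e+02] [-0.28346324 -0.53504241 -0.48208715]
[[462.1, 315.3, 3.2], [441.3, 173.7, 53.1], [530.0, -1.7, -4.3], [549.4, 359.2, 10.7]]
171 111
foot top seated [[288.0, 158.0], [541.0, 224.0]]
chamfer [[271.0, 131.0], [568.0, 208.0]]
pocket low [[283.0, 143.0], [549.0, 212.0]]
plate [[184.0, -10.0], [707.0, 130.0]]
```

View pics/k.png

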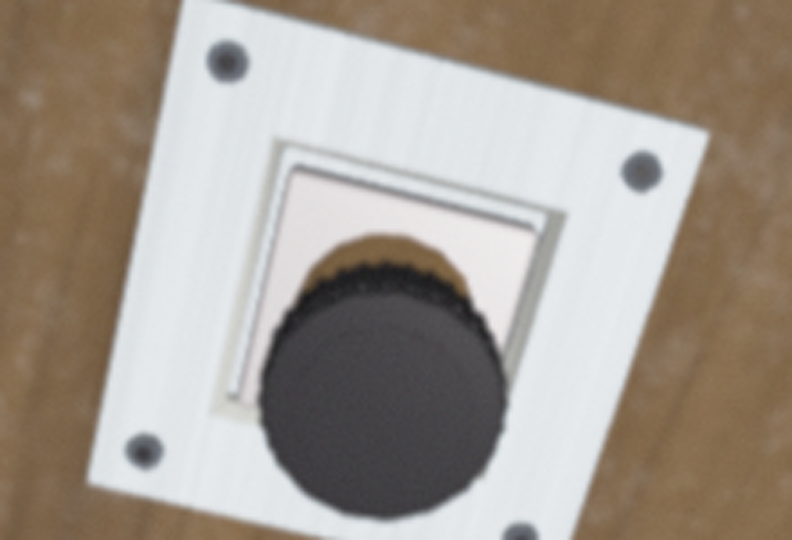

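The release shows the foot sitting evenly inside the pocket (corners (293,165), (535,228) and (235,397)), with the cap upright at (385,400). I'll regrip the cap and try counter-clockwise.

```bash
python3 -m handwheel '[[1,0,0,3,0,0,0],[1,0,0,4,0,0,0],[1,0,0,3,0,0,0],[1,0,0,0,0,0,0],[-1,0,0,0,0,0,0],[-1,0,0,0,0,0,0],[-1,0,0,0,0,0,0],[-1,0,0,0,0,0,0],[-1,0,0,0,0,0,0],[-1,0,0,0,0,0,0],[-1,0,0,0,0,0,0],[-1,0,0,0,0,0,0]]' 50; python3 -m handwheel '[[-1,0,0,0,0,0,-0.06],[-1,0,0,0,0,0,-0.06],[-1,0,0,0,0,0,-0.06],[-1,0,0,0,0,0,0]]'; python3 -c "
from h import *
s=sense();print(s['wrist_torque'],s['joint_efforts'][5],s['ft_force'],s['joint_pos'])"
```

```text
time: 12.07
tool_pos: [442.5, 174.0, 65.9]
tcp_rot: [179.7, 0.0, 109.7]
ft_force: [-0.9, -0.0, 8.0]
finger_gap: 45.8
grip_force: 51.8
time: 12.4
tool_pos: [442.5, 173.7, 65.9]
tcp_rot: [179.8, 0.1, 120.2]
ft_force: [-1.8, -2.0, 7.8]
finger_gap: 46.1
grip_force: 52.0
[-0.47577719  0.20997502 -0.09712349] -1.3717840611934662 [-1.8459024  -2.01877057  7.7734047 ] [ 1.52713938e+01 -2.17541529e+00  1.15209218e+02 -3.72703959e-02
  6.67183621e+01 -1.49013139e+01]
```

```bash
python3 -m handwheel '[[-1,0,0,0,0,0,-0.06],[-1,0,0,0,0,0,-0.06],[-1,0,0,0,0,0,0]]'; python3 -c "
from h import *
s=sense();print(s['wrist_torque'],s['joint_efforts'][5],s['ft_force'],s['joint_pos'][[0,5]],s['tcp_rot'])"
```

```text
time: 12.65
tool_pos: [442.6, 173.5, 65.9]
tcp_rot: [179.8, 0.1, 127.1]
ft_force: [-0.8, -3.9, 8.3]
finger_gap: 45.8
grip_force: 52.0
[-0.62218423  0.19901634 -0.08928272] -1.3648056238889694 [-0.81208331 -3.94447317  8.3368846 ] [ 15.26016907 -21.77301931] [1.79787916e+02 1.37421240e-01 1.27053853e+02]
```

```bash
cat > t.py <<'E'
from h import *
s=sense();print(s['wrist_torque'].round(2),s['joint_efforts'].round(2)[3:],s['ft_force'].round(1),s['joint_pos'][[0,5]],s['tcp_rot'][2])
E
python3 -m handwheel '[[-1,0,0,0,0,0,0.06],[-1,0,0,0,0,0,0.06],[-1,0,0,0,0,0,0]]'>/dev/null; python3 t.py; python3 -m handwheel '[[-1,0,0,0,0,0,0.06],[-1,0,0,0,0,0,0.06],[-1,0,0,0,0,0,0.06],[-1,0,0,0,0,0,0]]'>/dev/null; python3 t.py;  python3 -m handwheel '[[-1,0,0,0,0,0,0.06],[-1,0,0,0,0,0,0.06],[-1,0,0,0,0,0,0.06],[-1,0,0,0,0,0,0.06],[-1,0,0,0,0,0,0]]'>/dev/null; python3 t.py
```

```text
[-0.25  0.05 -0.01] [ 0.37 -0.2   1.3 ] [ 0.5 -1.1  6.8] [ 15.26879426 -14.46404004] 119.74433538094596
[-0.16  0.01 -0.01] [ 0.27 -0.1   1.33] [ 0.9 -1.3  6.7] [15.27455113 -4.14661259] 109.4295620411482
[-0.11  0.08 -0.05] [ 0.24 -0.11  1.33] [ 0.4 -0.9  6.8] [15.27443094  9.60615997] 95.67668422025785
```

```bash
python3 -m handwheel '[[-1,0,0,0,0,0,-0.1],[-1,0,0,0,0,0,-0.1],[-1,0,0,0,0,0,-0.1],[-1,0,0,0,0,0,-0.1],[-1,0,0,0,0,0,0]]'>/dev/null; python3 t.py; python3 -m handwheel '[[-1,0,0,0,0,0,-0.1],[-1,0,0,0,0,0,-0.1],[-1,0,0,0,0,0,-0.1],[-1,0,0,0,0,0,-0.1],[-1,0,0,0,0,0,-0.1],[-1,0,0,0,0,0,-0.1],[-1,0,0,0,0,0,0]]'>/dev/null; python3 t.py;  python3 -m handwheel '[[-1,0,0,0,0,0,-0.1],[-1,0,0,0,0,0,-0.1],[-1,0,0,0,0,0,-0.1],[-1,0,0,0,0,0,-0.1],[-1,0,0,0,0,0,-0.1],[-1,0,0,0,0,0,-0.1],[-1,0,0,0,0,0,-0.1],[-1,0,0,0,0,0,0]]'>/dev/null; python3 t.py
```

```text
[0.05 0.11 0.05] [-0.06 -0.12 -2.21] [-0.3  0.3  7.6] [ 15.29277949 -13.90884714] 119.19585600494982
[ 1.32  0.18 -0.53] [-2.67  0.24 -2.69] [-0.9  7.8  7.4] [ 15.34239581 -48.24129082] 153.51450182325618
[-0.08  0.07 -0.01] [ 0.03 -0.1  -2.21] [-0.1  0.1  7.8] [ 15.28648763 -88.39449206] -166.31837033303765
```

Odd torque at 153° that then vanished. I'll look before going on.

```bash
python3 - <<'E'
from h import *
p=snapshot('wrist');q=snapshot('side')
x,y=pix(q,[442,174,40]).astype(int)
b=cv2.resize(q['image'][y-50:y+55,x-70:x+70],(560,420),interpolation=cv2.INTER_CUBIC)
im=cv2.resize(np.vstack([p['image'],b]),(0,0),fx=.71,fy=.71);save({'image':im},'l.png')
E
```

```text
(no output)
```

View pics/l.png

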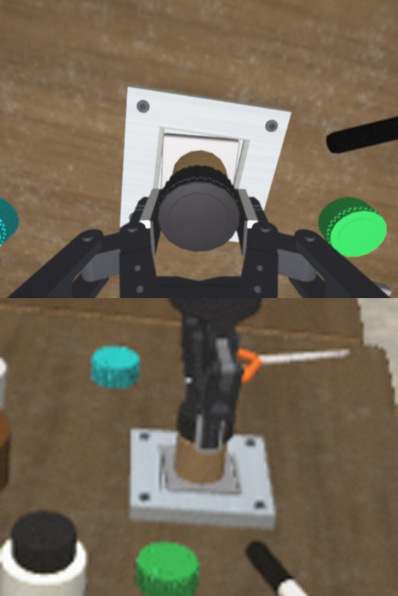

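The holder is still in the pocket, with the foot edge slightly skewed against the plate (wrist px about (232,187)-(339,197) against plate edge (180,123)-(408,159)). That was my last allowed picture. I'll measure the skew numerically from here.

```bash
cat > m.py <<'E'
from yaw import *
p=snapshot('wrist');C=np.array([442.1,174.4])
# plate/foot side nearest the camera's look direction
def side(h,yaw,k,z):
    a=np.radians(yaw+90*k);n=np.array([np.cos(a),np.sin(a)]);t=np.array([-n[1],n[0]])
    return [pix(p,[*(C+h*n+s*h*.8*t),z]) for s in(-1,1)]
for k in range(4):
    for nm,h in(('plate',60),('foot',30)):
        a,b=side(h,5,k,14)
        if min(*a,*b)>8 and max(a[0],b[0])<550 and max(a[1],b[1])<265:
            r,c=edge(p,a,b,14);al=np.radians(5+90*k)
            print(k,nm,a.round(),b.round(),'yaw',round(float(r),1),'dist',round(float((np.array(c)-C)@[np.cos(al),np.sin(al)]),1))
E
python3 m.py; python3 t.py
```

```text
2 plate [387. 154.] [203. 127.] yaw 5.1 dist 60.5
2 foot [331. 202.] [243. 190.] yaw 8.2 dist 32.4
[-0.04  0.03  0.06] [ 0.03 -0.15 -0.06] [-1.1  0.2  8.4] [ 15.28526155 -88.02894454] -166.6850712948292
```

```bash
python3 -m handwheel '[[-1,0,0,-0.1,0,0,0],[-1,0,0,-0.1,0,0,0],[-1,0,0,-0.1,0,0,0],[-1,0,0,0,0,0,0],[-1,0,0,0,0,0,0]]'; python3 m.py; python3 t.py
```

```text
time: 15.88
tool_pos: [441.3, 173.6, 66.8]
tcp_rot: [-180.0, 0.1, -166.7]
ft_force: [3.3, 1.0, 0.1]
finger_gap: 46.1
grip_force: 54.8
2 plate [386. 157.] [204. 130.] yaw 4.9 dist 60.5
2 foot [330. 204.] [244. 192.] yaw 7.4 dist 32.4
[ 0.13 -0.66 -0.02] [0.1  1.35 0.  ] [4.  0.6 0.4] [ 15.27941566 -88.01950161] -166.70043474905046
```

```bash
python3 -m handwheel '[[-1,0,0,-0.1,0,0,0],[-1,0,0,-0.1,0,0,0],[-1,0,0,0,0,0,0],[-1,0,0,0,0,0,0]]'; python3 m.py; python3 t.py
```

```text
time: 16.27
tool_pos: [440.2, 173.4, 68.1]
tcp_rot: [180.0, -0.0, -166.7]
ft_force: [2.7, -0.6, -1.1]
finger_gap: 46.1
grip_force: 54.7
2 plate [385. 159.] [204. 132.] yaw 5.0 dist 60.5
2 foot [330. 206.] [244. 194.] yaw 4.7 dist 32.0
[ 0.05 -0.27 -0.03] [ 0.06  0.67 -0.  ] [ 1.8  0.2 -0.6] [ 15.28440618 -88.01871691] -166.69627926094734
```

```bash
python3 -m handwheel '[[-1,0,0,-0.1,0,0,0],[-1,0,0,-0.1,0,0,0],[-1,0,0,0,0,0,0],[-1,0,0,0,0,0,0]]'; python3 t.py
```

```text
time: 16.65
tool_pos: [440.5, 173.4, 70.3]
tcp_rot: [-180.0, -0.0, -166.7]
ft_force: [2.2, -0.4, -0.5]
finger_gap: 46.0
grip_force: 54.7
[ 0.03 -0.27  0.02] [ 0.1   0.58 -0.  ] [ 2.2 -0.4 -0.5] [ 15.28394994 -88.02141435] -166.69331311573004
```

The load is only the cap's weight, about 0.5 N (with the holder it was about 4.5 N), so the cap is free. Lifting straight up.

```bash
python3 -m handwheel '[[-1,0,0,-0.5,0,0,0],[-1,0,0,-0.5,0,0,0],[-1,0,0,-0.5,0,0,0],[-1,0,0,-0.5,0,0,0],[-1,0,0,-0.5,0,0,0],[-1,0,0,-0.5,0,0,0],[-1,0,0,0,0,0,0]]'; python3 -m handwheel '[[-1,0,0,-0.8,0,0,0],[-1,0,0,-1,0,0,0],[-1,0,0,-1,0,0,0],[-1,0,0,-1,0,0,0],[-1,0,0,-1,0,0,0],[-1,0,0,-1,0,0,0],[-1,0,0,-0.5,0,0,0],[-1,0,0,0,0,0,0],[-1,0,0,0,0,0,0]]'; python3 m.py; python3 - <<'E'
from h import *
s=sense();print(s['tool_pos'],s['ft_force'])
for n in('side','scene'):
    p=snapshot(n)
    for q in('cap_a','bare_core','holder_a'):
        print(n,q,[(d['conf'],d['location']) for d in place_of(p,q) if abs(d['location'][0]-442)<60 and abs(d['location'][1]-174)<60])
E
```

```text
time: 17.23
tool_pos: [441.3, 173.7, 101.8]
tcp_rot: [180.0, 0.1, -166.7]
ft_force: [-0.8, -0.1, 0.1]
finger_gap: 45.8
grip_force: 54.7
time: 17.98
tool_pos: [440.7, 173.5, 163.6]
tcp_rot: [180.0, 0.0, -166.7]
ft_force: [-0.4, -0.7, -0.5]
finger_gap: 46.2
grip_force: 54.7
0 foot [247. 228.] [302. 235.] yaw 14.8 dist 32.2
1 plate [338. 259.] [361. 153.] yaw 5.2 dist 60.3
1 foot [309. 230.] [320. 177.] yaw 2.9 dist 29.8
2 plate [350. 136.] [230. 118.] yaw 5.2 dist 60.5
2 foot [314. 169.] [256. 160.] yaw 8.6 dist 29.7
3 plate [213. 131.] [204. 241.] yaw 4.8 dist 60.5
3 foot [247. 166.] [241. 221.] yaw 86.6 dist 32.0
[440.36509261 173.41965459 162.99647917] [ 0.29801358 -0.08095789 -1.57183493]
side cap_a [(0.41, [440.0, 174.0, 150.7])]
side bare_core [(0.62, [442.5, 172.0, 12.9])]
side holder_a [(0.73, [435.2, 175.4, 2.3])]
scene cap_a []
scene bare_core [(0.54, [441.5, 173.8, 15.6])]
scene holder_a [(0.53, [443.6, 174.8, 2.8])]
```

```bash
python3 -c "
from bench import hand_in;print(hand_in())"
```

```text
the job is handed in; nothing more can be done
None
```

I seated the run-out holder in the block and loosened its cap counter-clockwise. I handed in with the cap gripped about 97 mm above where it sat; no verdict came back, and I viewed 11 pictures instead of the 10 allowed.

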